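# Shut the glue tub and hold a photo-frame corner square

## Task

This photo frame's corner has just been glued and pinned, and its free rail has sprung inwards: first press the loose yellow lid of the glue tub straight down until it sits level and fully home on the rim, so that the glue keeps, and then hold the corner square while the glue grabs. To do so, pick up the red assembly square, lay it flat on the board inside the corner and press it into the corner until both its legs lie flush against the two rails, which brings the free rail out to a true right angle. Finish while holding: keep your grip on the square and keep it pressed lightly but surely against both rails, with everything else on the table left where it is.

Things in the scene. Friction and masses are not known exactly. Their poses are not given: they have to be found in the camera images.
- board: (All sizes in mm.) Plywood gluing board, 290 x 290 x 12 thick, immovable on the table, turned up to 0.3 rad either way. Origin: centre of its underside, z up. It carries a frame corner of two dark wooden rails. Two toggle clamps with orange handles stand behind the fixed rail (board x over 82, y -10 to 92), up to 55 above the table, handles out to x = 193.
- inner_corner (a point): The inner corner where the two rails meet, on the board's top (12 above the table), at board (75, -95). Its axes are the board's.
- fixed_rail: Frame rail clamped to the board: 25 wide, 18 high (top 30 above the table); its straight inner face, 200 long, runs from the inner corner along board +y and looks towards board -x. Origin at the inner corner on the board's top, axes as the board's.
- loose_rail: Frame rail pinned and freshly glued to the fixed one at the mitre: 25 wide, 18 high, 190 long, running from the inner corner along board -x, inner face looking to board +y (when square). It swings about the vertical through the inner corner, its origin. Its axes coincide with the board's when the corner is square.
- corner_angle (a joint): How far the loose rail has swung inwards, in rad: 0 = rails at exactly 90 degrees, positive = closed in (acute, the free end leans over the board's middle), limits -0.03 to 0.15. Starts at 0.05 to 0.11. Springy: holding it at 0 takes 0.2 to 0.5 N m about the inner corner (2 to 4 N at 130 from it); let go, it springs back in by some 0.04.
- square: Red metal assembly square, 0.36 kg, lying flat on the table left or right of the board, turned up to 0.5 rad: a right triangle of three bars 16 wide, 20 high: two legs and a diagonal bar 178 long. Origin: middle of the diagonal bar, on the underside. Home in the corner its axes are parallel with the board's and its origin is at (-69.3, +69.3) from the inner corner in the board's axes.
- square_grip (a point): Middle of the square's diagonal bar, at half its height (10 above the underside): the place to grip it, fingers closing across the 16 wide bar, along the square's (+x, -y) diagonal. The triangle is open inside, with 60 of free room beside the bar; outside it is free.
- square_corner (a point): Point of the square's right angle, at (69.3, -69.3, 0) in its frame (the tip itself is nipped off). One leg's outer face is the plane x = 69.3 (faces +x, goes against the fixed rail), the other's is y = -69.3 (faces -y, goes against the loose rail); each is plain and smooth from 12 to 138 from this point.
- tub: White round glue tub, outside diameter 92, 65 high to the rim, about 0.6 kg, standing loose on the table, left or right of the board (on the side where the square is not). Origin: centre of its underside.
- lid: Yellow press-on lid of the tub, diameter 99: plate 4 thick with a plug 15 deep below it that goes into the tub. It starts sitting loose and level on the tub's snap bead, 7.7 too high. Origin: centre of the plate's underside, 65 above the tub's origin when home (72.7 at the start). Pressed down at its middle it snaps home at 6 to 10 N and stays.
- lid_top (a point): Centre of the lid's flat top, 4 above the lid's origin: 76.7 above the table at the start, 69 when the lid is home.
- knife: Bystander, leave alone: white retracted utility knife, 150 x 22 x 18, lying along its x axis. Origin: centre of its underside.
- brush: Bystander, leave alone: glue brush, 170 long, lying along its x axis, about 25 high. Origin: centre of its underside.
- tape: Bystander, leave alone: roll of green masking tape lying flat, diameter 90, 18 high. Origin: centre of its underside.
- pins: Bystander, leave alone: small open cardboard tray of pins, 75 x 55 x 22. Origin: centre of its underside.
- prints: Bystander, leave alone: stack of photo prints, 89 x 127 x 19. Origin: centre of its underside.
- red_bottle: Bystander, leave alone: red squeeze bottle with white nozzle, diameter 36, 121 high. Origin: centre of its underside.
- pump_bottle: Bystander, leave alone: amber pump bottle with white pump, diameter 64, 197 high. Origin: centre of its underside.
There are look-alikes about, which are no part of the job. Of the things that look like the square, the larger one is meant. What is shaped like the tub but purple is not meant.

How it is judged (in metres and radians):
On the way, in this order (a step that is already met when the one before it is completed fails the run):
1. the lid is pressed fully home and level on the glue tub (z of lid in the frame of tub between 0.062 and 0.0665 m and horizontal distance between lid and tub below 0.004 m and angle between the z axis of lid and the z axis of tub, either way round below 0.03 rad and angle between tub's own z axis and vertical below 0.05 rad), for 0.3 s.
2. the gripped square lies in the corner with both faces on the rails and the corner is square (value of joint corner_angle between -0.012 and 0.012 rad and horizontal distance between square_corner and inner_corner below 0.004 m and angle between the x axis of square and the x axis of board, either way round below 0.02 rad and angle between square's own z axis and vertical below 0.04 rad and z of square_corner in the frame of board between 0.01 and 0.0155 m and contact force between square and fixed_rail above 1 N and contact force between square and loose_rail above 1 N and contact force between the fingers and square above 3 N), for 0.3 s.
At the end, for the whole second after the job is handed in: Lid level (0.03 rad), within 1.5 mm of home, tub upright. Square gripped (over 3 N), at rest, flat on the board (to 3.5 mm), its right angle within 4 mm of the inner corner and parallel to 0.02 rad, pressing on both rails with over 1 N each; corner square to 0.012 rad (all of step 1 and all of step 2 and linear speed of square below 0.02 m/s); the arm keeps its last pose, push and grip.
It fails at once if a bystander is shifted by more than 30 mm (distance of any of knife, brush, tape, pins, prints, red_bottle, pump_bottle from where it was at the start of the episode above 0.03 m).
It fails at once if the glue tub is tipped or shoved more than 40 mm from its place (angle between tub's own z axis and vertical above 0.25 rad or distance of tub from where it was at the start of the episode above 0.04 m).
It also fails if it takes over 66 s, if anything falls off the work surface, if the arm or the gripper's body presses on something with over 40 N, if the wrist force passes 120 N, or if a joint passes its speed limit or range.

## Robot

A 6-joint arm with a two-finger parallel gripper is mounted at the origin on the work surface. World frame = base frame: x ahead of the robot, y to its left, z up, the work surface at z = 0. Lengths are in mm, angles in rad, forces in N, time in s.
With the tool pointing down it reaches from about 275 to 850 mm from the base axis. Payload 19 kg.
Tool frame: the origin (TCP) lies between the finger pads; the fingertips stand 17 mm ahead of it and the grasp point (between the pads) lies 2 mm behind it (manip.tips_ahead is the distance from the TCP to the fingertips, in mm); z points along the fingers, y is the direction in which the jaws open and shut (so a half turn about z gives the same grasp; the last joint's range is limited). The gripper opens to 85 mm and grips with 20 to 120 N. Pads are 22 mm wide; open, the fingers measure 114 mm over their backs; the gripper's body (76 mm by 85 mm) begins 54 mm behind the grasp point. The pads swing forward as they close: fully open they stand 13 mm farther back than shut.
Start: joints at [-1.323, 0.15, 1.437, -0, 1.554, -0.134], TCP at [214.213, -533.578, 248.267] pointing down, gripper open.
Joint ranges: [-2.8, 2.8], [-0.68, 2.1], [0.12, 2.68], [-1.39, 4.53], [0.16, 2.79], [-2.81, 2.81]. Speed limits (rad/s): [1.89, 1.89, 2.22, 3.01, 3.01, 3.01].

## Interface

Orientations are given as a 3x3 rotation matrix whose columns are the frame's x, y, z axes.
In Python, from workcell import manip gives the robot as it stands. The module is installed in compiled form; this text tells all that it offers. Calls block until the motion is done:
- manip.goto(position, orientation): joint-space move of the TCP to a pose.
- manip.servo_line(position, orientation=None, vel=150): straight line of the TCP; orientation=None keeps the orientation; vel is the mean speed in mm/s.
- manip.move_j(angles): joint-space move.
- manip.move_gripper(opening): finger opening in mm; the grip force is fixed at half the most; returns when the fingers have stopped.
- manip.hold(seconds).
- manip.inverse_kinematics(position, orientation): joint angles nearest the present ones, or None.
- manip.read_state(): the state.
- manip.read_camera(name): name is "scene" or "top" or "wrist"; returns a dict with "image" (480x640x3 uint8, red, green, blue), "fx", "fy", "cx", "cy" (pixels), "rvec" (rotation vector, rad) and "tvec" (3), from world to camera coordinates, as OpenCV has them. Camera axes: x right, y down, z forward; pixel columns grow to the right and rows downward; lengths in mm; the calibration is good to about 2 mm. A picture is of the moment at which its call begins. There is no depth.
A pose or a line that the arm cannot do raises manip.Unreachable and nothing moves.
- manip.hand_in(): hands the job in, once; it reports no verdict.
The state is a dict: "t": time; "q": joint angles; "joint_velocities": joint speeds; "tau": joint torques, N m; "position": TCP position; "ee_rot": TCP orientation; "wrist_force": force on the tool from outside, world axes, zero at the start; "moment": the same for the moment, N m; "gripper_width": finger opening in mm.
Only numpy, scipy, OpenCV 4.12 (cv2) and the standard library are available. Lean on these libraries where they do the work, as an engineer would, in place of code of your own. Each camera call takes 0.05 s, during which the arm holds its last target. There are 200 camera calls.

## Working session

There is one attempt and no reset: what is moved stays moved. The work goes in short steps, each a Python script; the robot and the scene stay as the last script left them, time stands still between calls to the robot, and variables do not carry over. Pictures are saved under pics/ and viewed, about 8 in all and at most 12, crops included, and the job is handed in when it is done.

```bash
mkdir -p pics
cat > h.py <<'E'
import numpy as np, cv2
from workcell import manip
def cam(n):
    c=manip.read_camera(n); c['R']=cv2.Rodrigues(np.array(c['rvec'],float))[0]; c['t']=np.array(c['tvec'],float).ravel(); return c
def ray(c,uv,z):
    d=c['R'].T@np.array([(uv[0]-c['cx'])/c['fx'],(uv[1]-c['cy'])/c['fy'],1.]); o=-c['R'].T@c['t']
    return o+d*(z-o[2])/d[2]
def proj(c,p):
    q=c['R']@np.array(p,float)+c['t']; return q[:2]/q[2]*[c['fx'],c['fy']]+[c['cx'],c['cy']]
def save(n,im,s=1.):
    cv2.imwrite(n,cv2.resize(im[...,::-1],None,fx=s,fy=s,interpolation=cv2.INTER_CUBIC))
E
python3 - <<'E'
from h import *
for n in('top','scene'):
    c=cam(n); save(f'pics/{n}.png',c['image'],1.25); print(n,-c['R'].T@c['t'],c['fx'])
print(manip.read_state(),manip.tips_ahead)
E
```

```text
top [ 247.71229166  -40.86697854 1731.06319712] 573.10093519138
scene [1456.55407467  307.85492494 1038.47183704] 525.2266425522502
{'t': 0.1, 'q': array([-1.32296986e+00,  1.50927765e-01,  1.43793995e+00, -2.08588643e-05,
        1.55380485e+00, -1.33997575e-01]), 'joint_velocities': array([-0.00058346, -0.0016621 , -0.00079692,  0.00165421, -0.00118712,
        0.00155978]), 'tau': array([ 2.66623996e-03, -7.14382195e+01, -5.71796572e+01, -2.13222247e-04,
        7.20135271e-03,  4.08386029e-05]), 'position': array([ 214.18039009, -533.40594263,  247.75396055]), 'ee_rot': array([[ 9.27986400e-01,  3.72613956e-01, -2.85118608e-04],
       [ 3.72614045e-01, -9.27985823e-01,  1.04180381e-03],
       [ 1.23604614e-04, -1.07301897e-03, -9.99999417e-01]]), 'wrist_force': array([ 0.02872018, -0.03792348, -0.85485731]), 'moment': array([-0.01987809, -0.04271314,  0.0020149 ]), 'gripper_width': 85.44282743575745} 17.0
```

View pics/top.png

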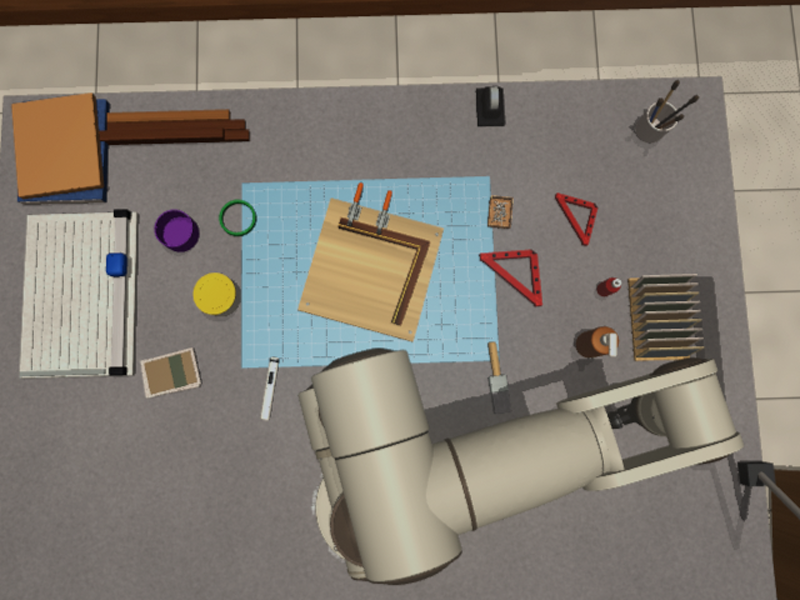

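View pics/scene.png

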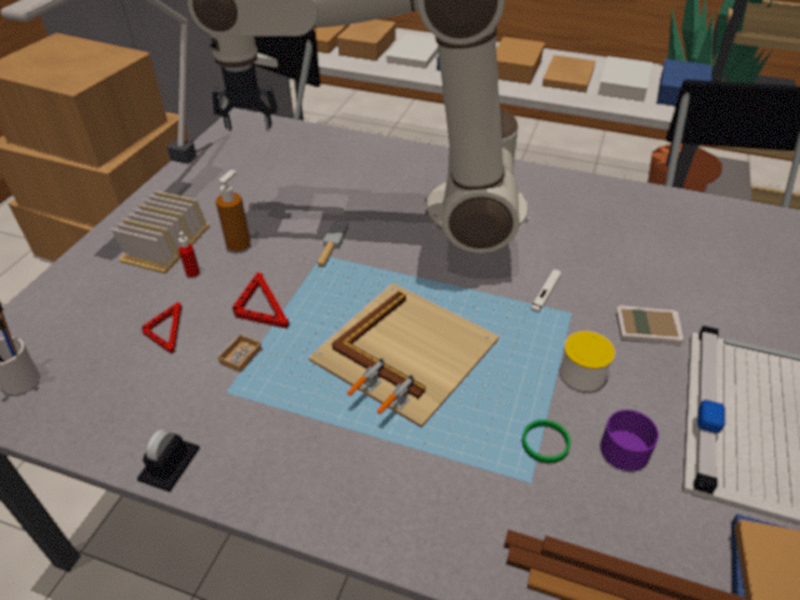

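Top view (1.25x pixels): the candidates for the square are the red triangles at (520,275), about 77 px on the diagonal, and at (580,215), which is smaller. The first one is meant. Of the tubs, the white one with the yellow lid at (214,294) is meant, not the purple one at (175,230). The inner corner is near (420,245).

Run:
```python
from h import *
c=cam('top'); im=c['image']; hsv=cv2.cvtColor(im,cv2.COLOR_RGB2HSV)
def blobs(m,z,name,amin=150):
    cs,_=cv2.findContours(m.astype(np.uint8)*255,cv2.RETR_EXTERNAL,cv2.CHAIN_APPROX_NONE)
    for k in cs:
        a=cv2.contourArea(k)
        if a<amin: continue
        mo=cv2.moments(k); u=(mo['m10']/a,mo['m01']/a); print(name,a,np.round(u),ray(c,u,z).round(1))
        yield k
H,S,V=[hsv[...,i].astype(int) for i in range(3)]
for k in blobs(((H<6)|(H>174))&(S>150)&(V>90),20,'red'):
    a,t=cv2.minEnclosingTriangle(k.astype(np.float32)); print(np.array([ray(c,p,20)[:2] for p in t[:,0]]).round(1).tolist())
for k in blobs((H>22)&(H<33)&(S>200),76.7,'yellow'):
    (u,r)=cv2.minEnclosingCircle(k); print(ray(c,u,76.7).round(1), 2*r/c['fx']*1654)
roi=np.zeros_like(H,bool); roi[140:280,230:365]=1
for k in blobs((V<110)&(S>80)&(H<20)&roi,30,'dark',50):
    print(np.array([ray(c,p[0],30)[:2] for p in cv2.approxPolyDP(k,2.5,True)]).round(0).tolist())
for k in blobs((V>110)&(S>60)&(H<28)&roi,12,'board',500):
    print(np.array([ray(c,p[0],12)[:2] for p in cv2.approxPolyDP(k,3,True)]).round(0).tolist())
save('pics/crop1.png',im[130:290,120:520],2)
```

```text
red 1052.5 [414. 217.] [ 542.4 -364.2   20. ]
[[587.2, -264.3], [446.3, -417.2], [597.3, -410.5]]
red 597.5 [463. 171.] [ 680.  -521.4   20. ]
[[740.3, -460.6], [596.0, -534.4], [704.4, -570.1]]
yellow 485.0 [172. 237.] [494.2 356.4  76.7]
[500.6 360.3  76.7] 92.08332837439912
dark 421.0 [327. 215.] [555.6 -98.6  30. ]
[[655.0, -36.0], [639.0, -38.0], [609.0, -131.0], [431.0, -63.0], [422.0, -71.0], [621.0, -147.0]]
dark 154.0 [295. 185.] [648.9  -4.7  30. ]
[[667.0, 68.0], [597.0, -119.0], [609.0, -113.0], [643.0, -26.0], [657.0, 43.0], [663.0, 31.0], [646.0, -20.0], [658.0, -24.0], [679.0, 34.0], [660.0, 46.0]]
board 7204.5 [294. 220.] [5.46e+02 5.00e-01 1.20e+01]
[[739.0, 86.0], [467.0, 169.0], [384.0, -100.0], [655.0, -186.0], [697.0, -55.0], [659.0, -39.0], [625.0, -151.0], [438.0, -84.0], [421.0, -65.0], [427.0, -57.0], [613.0, -129.0], [644.0, -29.0], [616.0, -114.0], [597.0, -120.0], [662.0, 69.0], [675.0, 69.0], [647.0, -23.0], [675.0, 69.0], [690.0, 62.0], [687.0, 47.0], [725.0, 40.0]]
```

View pics/crop1.png

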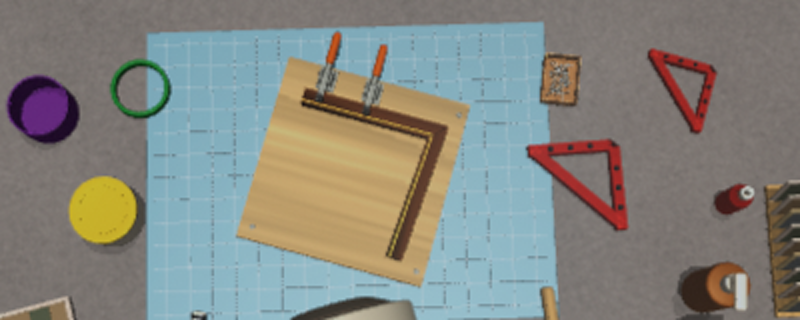

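The crop confirms the larger red triangle and the white tub with the yellow lid. The board measures 284 x 281 mm with yaw about -0.296, and the square's legs come out at about 146–151 mm, so both fit. Next I go above the lid with the gripper closed and take one close look.

```bash
cat >> h.py <<'E'
def down(a): 
    c,s=np.cos(a),np.sin(a); return np.array([[-s,c,0],[c,s,0],[0,0,-1.]])
def st():
    s=manip.read_state(); print('t%.1f'%s['t'],'p',s['position'].round(1),'F',s['wrist_force'].round(1),'M',s['moment'].round(2),'w%.1f'%s['gripper_width']); return s
E
python3 - <<'E'
from h import *
manip.servo_line([214,-533,330],vel=250)
manip.goto([470,330,300],down(0.63)); manip.move_gripper(0)
s=st(); c=cam('wrist'); print(-c['R'].T@c['t']); save('pics/w1.png',c['image'])
hsv=cv2.cvtColor(c['image'],cv2.COLOR_RGB2HSV)
m=cv2.inRange(hsv,(20,140,80),(35,255,255)); m=cv2.morphologyEx(m,cv2.MORPH_CLOSE,np.ones((9,9)))
k=max(cv2.findContours(m,0,1)[0],key=cv2.contourArea); 
print(cv2.boundingRect(k)); e=cv2.fitEllipse(cv2.convexHull(k)); print(e, ray(c,e[0],76.7), 'd',e[1][1]/c['fx']*((-c['R'].T@c['t'])[2]-76.7))
E
```

```text
t4.5 p [470. 330. 300.] F [-1.2 -0.  -0. ] M [ 0.06 -0.02 -0.02] w0.4
[426.3512803  389.36671892 426.01520432]
(306, 141, 113, 111)
((361.9128112792969, 195.86036682128906), (110.66523742675781, 114.00518035888672), 55.10320281982422) [499.66111348 361.03883679  76.7       ] d 96.63479982071694
```

View pics/w1.png

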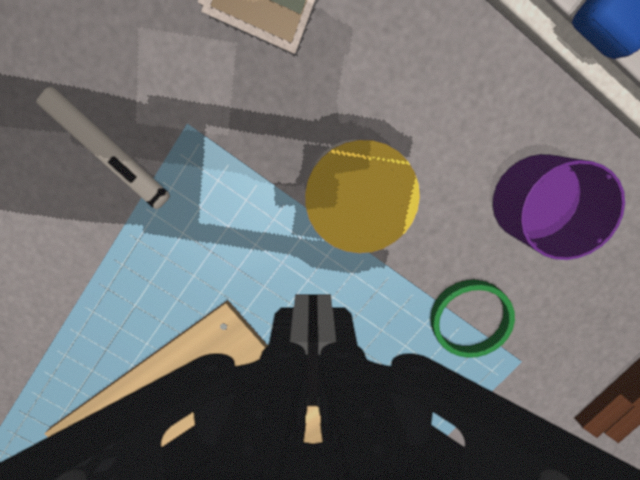

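The wrist picture shows the lid at (362,196), which is (499.7, 361.0), 97 mm across. That agrees with the top view, so I press there.

Run:
```python
from h import *
x,y=500,361
manip.goto([x,y,125],down(0.63)); manip.servo_line([x,y,98],vel=60); s=st()
z=95
while z>79:
    manip.servo_line([x,y,z],vel=25); f=manip.read_state(); print(z,f['position'][2].round(2),f['wrist_force'].round(1))
    if f['wrist_force'][2]>25: break
    z-=1
manip.hold(.2); st()
manip.servo_line([x,y,130],vel=120); manip.goto([470,330,300],down(0.63))
c=cam('wrist'); hsv=cv2.cvtColor(c['image'],cv2.COLOR_RGB2HSV)
m=cv2.inRange(hsv,(20,140,80),(35,255,255)); m=cv2.morphologyEx(m,cv2.MORPH_CLOSE,np.ones((9,9)))
k=max(cv2.findContours(m,0,1)[0],key=cv2.contourArea); e=cv2.fitEllipse(cv2.convexHull(k)); print(e,ray(c,e[0],69)); st()
```

```text
t5.9 p [500. 361.  98.] F [0.3 0.4 0.6] M [-0.02 -0.06  0.03] w-0.0
95 94.99 [-0.6 -0.1 -0.1]
94 93.99 [0.1 0.1 0.8]
93 92.93 [ 0.9 -0.1 -0.6]
92 92.08 [0.2 0.6 2.1]
91 91.12 [0.3 0.8 3.3]
90 89.9 [-0.6  1.5  2. ]
89 88.93 [-1.   0.8  2. ]
88 87.71 [-1.   0.3  0.1]
87 86.86 [0.8 0.2 0.6]
86 86.11 [-0.1 -0.7  2.7]
85 85.98 [-5.2 -4.3 15. ]
84 85.93 [-9.5 -5.6 26. ]
t9.2 p [500.2 361.1  85.9] F [-9.1 -6.8 26.1] M [-1.05  1.69  0.04] w-0.1
((361.62744140625, 194.7308349609375), (109.15475463867188, 112.18138885498047), 53.731712341308594) [499.98035886 360.93584943  69.        ]
t10.5 p [469.9 329.9 298.4] F [-0.2 -0.5 -0.1] M [ 0.01 -0.02 -0.06] w0.3
```

The press bottomed out firmly at tip height 69.0, and the lid's image shrank as expected, so the lid is home. Next I look at the board and then the square from close by.

Run:
```python
from h import *
import pickle
manip.move_gripper(60)
manip.goto([515,-58,300],down(-1.08)); c=cam('wrist'); save('pics/wb.png',c['image']); pickle.dump(c,open('wb.pkl','wb'))
manip.goto([495,-376,300],down(-.73)); c2=cam('wrist'); save('pics/wsq.png',c2['image']); pickle.dump(c2,open('wsq.pkl','wb'))
cv2.imwrite('pics/w2.png',cv2.resize(np.vstack([c['image'],c2['image']])[...,::-1],(400,600),interpolation=cv2.INTER_AREA)); st()
```

```text
t13.8 p [ 495.6 -374.8  300.3] F [-0.7  0.4  1.2] M [ 0.   -0.01 -0.04] w60.2
```

View pics/w2.png

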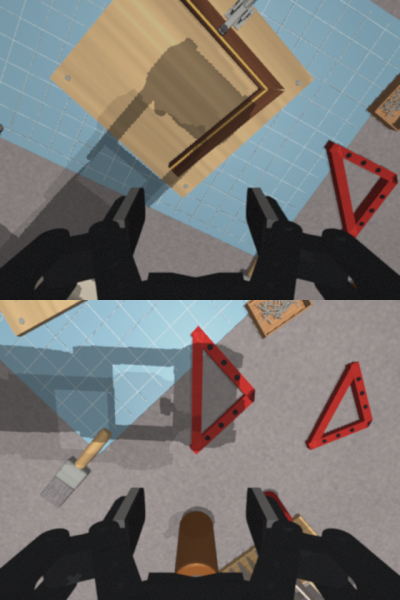

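The wrist pictures (scaled 0.625) show the board with its corners at (50,78), (183,195) and (312,78) and the rail corner near (265,90). The square has its vertices at about (195,27), (252,93) and (195,152) in its half of the picture. I measure both.

Run:
```python
from h import *
import pickle
c=pickle.load(open('wsq.pkl','rb')); hsv=cv2.cvtColor(c['image'],cv2.COLOR_RGB2HSV)
m=cv2.inRange(hsv,(0,150,60),(6,255,255))|cv2.inRange(hsv,(172,150,60),(180,255,255)); m[:, :280]=0; m[260:]=0
m[:,425:]=0
k=max(cv2.findContours(m,0,1)[0],key=cv2.contourArea)
t=cv2.minEnclosingTriangle(k.astype(np.float32))[1][:,0]
for z in (20,): 
    P=np.array([ray(c,p,z)[:2] for p in t]); print(t.round(),P.round(1).tolist())
d=[np.linalg.norm(P[(i+1)%3]-P[(i+2)%3]) for i in range(3)]; print(np.round(d,1))
i=np.argmax(d); C=P[i]; A,B=P[(i+1)%3],P[(i+2)%3]; h=(A+B)/2; n=(A-B)/d[i]; print('hyp angle',np.arctan2(n[1],n[0]),'corner-mid',np.linalg.norm(C-h))
u=(C-h)/np.linalg.norm(C-h); print('origin',h+8*u, 'from corner',C-98*u,'u ang',np.arctan2(u[1],u[0]))
c=pickle.load(open('wb.pkl','rb')); hsv=cv2.cvtColor(c['image'],cv2.COLOR_RGB2HSV)
m=cv2.inRange(hsv,(8,60,50),(28,255,255)); m[320:]=0
k=max(cv2.findContours(m,0,1)[0],key=cv2.contourArea)
q=cv2.approxPolyDP(k,6,True)[:,0]; print(q.tolist())
# board edges: fit lines to contour points near nominal edges
k=k[:,0].astype(float); cor=np.array([[80,125],[293,312],[499,125]])
W=[]
for a,b in((0,1),(1,2)):
    A,B=cor[a],cor[b]; L=np.linalg.norm(B-A); e=(B-A)/L; r=k-A; s=r@e; dd=r@[-e[1],e[0]]
    p=k[(s>20)&(s<L-20)&(abs(dd)<12)]; w=np.array([ray(c,x,12)[:2] for x in p]).astype(np.float32)
    l=cv2.fitLine(w,cv2.DIST_HUBER,0,.01,.01).ravel(); W.append(l); print(len(p),'line ang',np.arctan2(l[1],l[0]),l[2:])
# gold slip corner lines / dark rails
V=hsv[...,2]; dm=((V<120)&(hsv[...,0]<20)&(hsv[...,1]>110)).astype(np.uint8)*255
v=cv2.cvtColor(dm,cv2.COLOR_GRAY2RGB)
a,b=W; M=np.array([[a[0],-b[0]],[a[1],-b[1]]]); s=np.linalg.solve(M,b[2:]-a[2:]); X=a[2:]+s[0]*a[:2]; print('(-145,-145) corner',X)
th=(np.arctan(-a[0]/a[1])+np.arctan(b[1]/b[0]))/2; R=np.array([[np.cos(th),-np.sin(th)],[np.sin(th),np.cos(th)]])
ic=X+R@[220,50]; print('yaw',th,'inner corner',ic,'square home',ic+R@[-69.3,69.3])
im=c['image'].copy()
for p in (ic,ic+R@[0,100],ic+R@[-100,0]):
    u=proj(c,[*p,12]); cv2.circle(im,tuple(u.round().astype(int).tolist()),3,(0,255,0),1)
    u=proj(c,[*p,30]); cv2.circle(im,tuple(u.round().astype(int).tolist()),3,(255,0,0),1)
save('pics/wb2.png',im[0:300,240:520],2)
```

```text
[[306.  30.]
 [305. 254.]
 [416. 152.]] [[588.7, -261.7], [446.2, -417.8], [596.5, -411.8]]
[150.4 150.2 211.4]
hyp angle 0.8308972898657043 corner-mid 106.90630633337132
origin [ 523.37172492 -345.17508526] from corner [ 524.04193597 -345.78517405] u ang -0.7384731243146104
[[80, 124], [291, 315], [501, 127], [407, 13], [380, 48], [370, 41], [357, 56], [350, 52], [363, 31], [359, 22], [380, 0], [181, 0]]
182 line ang 1.2739016 [426.2411    42.003597]
176 line ang -0.2988957 [ 527.38214 -148.32697]
(-145,-145) corner [ 381.7411  -103.45108]
yaw -0.29789525 inner corner [ 606.72692353 -120.22519886] square home [560.81930887 -33.63726482]
```

View pics/wb2.png

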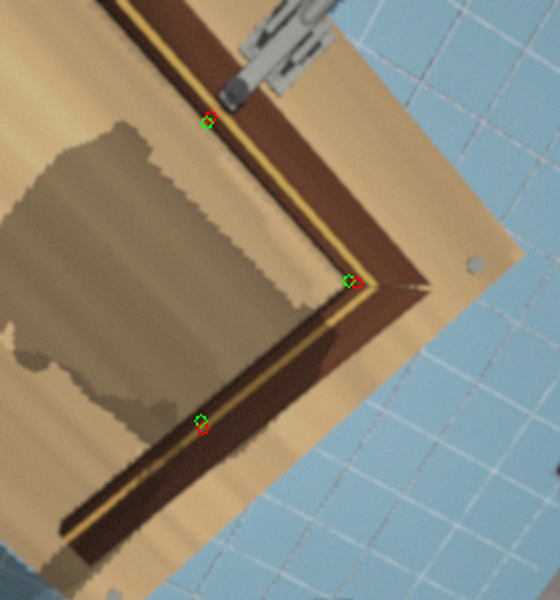

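The overlay shows the inner corner landing right, at (606.7, -120.2) with yaw -0.298. The square's size fits (150/150/211): origin (523.7, -345.5), yaw 0.046. Now I grip it.

Run:
```python
from h import *
import pickle
a=0.046-np.pi/4; x,y=523.7,-345.5
manip.move_gripper(50)
manip.goto([x,y,80],down(a)); manip.servo_line([x,y,20.5],vel=80); st()
manip.move_gripper(0); st()
manip.servo_line([x,y,45],vel=60); st()
manip.servo_line([x,y,130],vel=150)
# over the corner, backed off, parallel with board
th=-0.298; R=np.array([[np.cos(th),-np.sin(th)],[np.sin(th),np.cos(th)]]); ic=np.array([606.7,-120.2])
p=ic+R@[-69.3-25,69.3+25]; manip.goto([*p,130],down(th-np.pi/4)); st()
c=cam('wrist'); pickle.dump(c,open('wg.pkl','wb')); save('pics/wg.png',c['image'])
```

```text
t15.9 p [ 523.9 -345.6   20.9] F [ 0.  -0.1  1. ] M [-0.02 -0.03 -0.04] w50.4
t16.3 p [ 524.  -345.7   21.2] F [-1.4 -0.3  6.7] M [ 0.11  0.17 -0.01] w14.5
t16.9 p [ 523.7 -345.5   45.2] F [-0.1 -0.1 -3. ] M [ 0.05  0.06 -0.01] w14.7
t18.9 p [544.4  -3.1 129.8] F [-0.2  0.  -3.5] M [ 0.08  0.04 -0.04] w14.7
```

View pics/wg.png

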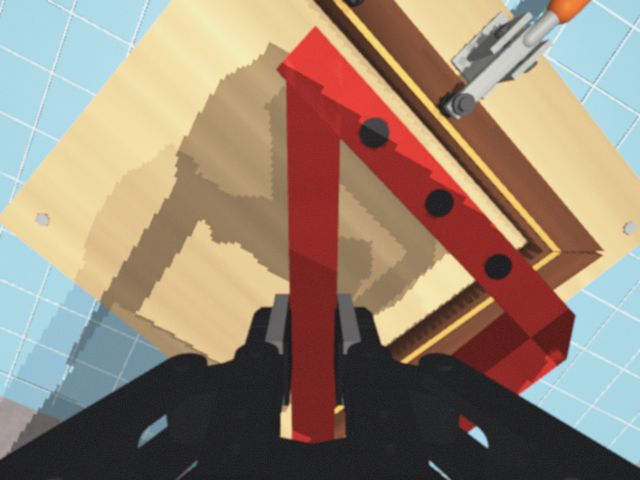

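The square is firmly gripped (weight 3.5 N, jaws at 14.7 mm). It hovers backed off from the corner, with its fixed-rail leg running from (317,27) to (574,313). Now I lower it and press it in under force watch.

```bash
cat >> h.py <<'E'
th=-0.298; R=np.array([[np.cos(th),-np.sin(th)],[np.sin(th),np.cos(th)]]); ic=np.array([606.7,-120.2]); O=down(th-np.pi/4)
def to(off,z,vel=40,dth=0.):
    manip.servo_line([*(ic+R@(np.array([-69.3,69.3])+off)),z],down(th+dth-np.pi/4),vel=vel)
    s=manip.read_state(); f=s['wrist_force']; b=R.T@(s['position'][:2]-ic)-[-69.3,69.3]
    print('t%.1f'%s['t'],'cmd',np.round(off,1),round(z,1),'at',b.round(1),s['position'][2].round(1),'Fb',(R.T@f[:2]).round(1),'Fz',f[2].round(1),'M',s['moment'].round(2)); return R.T@f[:2],f[2]
E
python3 - <<'E'
from h import *
import pickle
c=pickle.load(open('wg.pkl','rb')); P=[ray(c,p,128.8)[:2] for p in((317,27),(574,313))]; d=P[0]-P[1]; print('leg',P,np.arctan2(d[1],d[0])-np.pi/2)
to([-25,25],50,100); to([-25,25],36)
for z in np.arange(35,31.4,-.5):
    f,fz=to([-25,25],z,15)
    if fz>0: break
for o in ([-8,25],[-4,25],[-2,25],[-1,25],[0,25],[1,25],[2,25],[3,25]):
    f,fz=to(o,z,30)
    if abs(f[0])>5: break
E
```

```text
leg [array([630.28208095,  41.29789436]), array([593.65431751, -77.30185117])] -0.2995425457524641
t19.9 cmd [-25  25] 50 at [-24.6  25. ] 50.6 Fb [-0.5  0. ] Fz -4.0 M [0.11 0.08 0.02]
t20.4 cmd [-25  25] 36 at [-25.1  25. ] 35.8 Fb [-0.2 -0.3] Fz -4.0 M [0.09 0.06 0.04]
t20.6 cmd [-25  25] 35.0 at [-24.9  25. ] 35.1 Fb [0.8 0.2] Fz -3.6 M [0.07 0.05 0.03]
t20.9 cmd [-25  25] 34.5 at [-25.  25.] 34.5 Fb [-0.1  0.5] Fz -4.9 M [ 0.09 -0.01  0.02]
t21.1 cmd [-25  25] 34.0 at [-25.  25.] 34.0 Fb [ 0.1 -0.1] Fz -2.4 M [ 0.1   0.03 -0.02]
t21.4 cmd [-25  25] 33.5 at [-25.  25.] 33.5 Fb [ 0.1 -0.3] Fz -4.0 M [0.06 0.05 0.06]
t21.6 cmd [-25  25] 33.0 at [-24.9  25. ] 33.2 Fb [-2.1 -0.1] Fz 0.8 M [ 0.01  0.27 -0.03]
t22.3 cmd [-8 25] 33.0 at [-7.2 25. ] 33.2 Fb [0.1 0.1] Fz 3.0 M [ 0.01 -0.   -0.11]
t22.6 cmd [-4 25] 33.0 at [-3.3 25. ] 33.2 Fb [1.8 0.4] Fz 4.2 M [-0.08 -0.24 -0.01]
t22.9 cmd [-2 25] 33.0 at [-1.8 25. ] 33.2 Fb [-2.5 -0.8] Fz 6.6 M [ 0.04  0.34 -0.08]
t23.1 cmd [-1 25] 33.0 at [-1. 25.] 33.2 Fb [-5.6 -0.7] Fz 10.3 M [ 0.2   0.77 -0.07]
```

Run:
```python
from h import *
z=33.3
to([-2.5,25],z,20)
for y in (12,6,4,3,2,1,0,-1,-2,-3,-4):
    f,fz=to([-2.5,y],z,30)
    if f[1]>8: break
```

```text
t23.4 cmd [-2.5 25. ] 33.3 at [-2.5 25. ] 33.2 Fb [-1.6 -0.2] Fz 2.1 M [-0.02  0.23 -0.02]
t23.9 cmd [-2.5 12. ] 33.3 at [-2.5 11.7] 33.2 Fb [ 0.5 -0.3] Fz -1.1 M [-0.14  0.05 -0.01]
t24.3 cmd [-2.5  6. ] 33.3 at [-2.6  5.8] 33.2 Fb [ 0.1 -0.8] Fz -3.3 M [-0.08  0.04 -0.03]
t24.6 cmd [-2.5  4. ] 33.3 at [-2.5  3.9] 33.2 Fb [0.  0.4] Fz -2.7 M [ 0.08  0.02 -0.04]
t24.8 cmd [-2.5  3. ] 33.3 at [-2.5  3. ] 33.3 Fb [0.5 2.2] Fz -3.3 M [ 0.25 -0.08 -0.14]
t25.1 cmd [-2.5  2. ] 33.3 at [-2.5  2. ] 33.3 Fb [0.  1.8] Fz -3.4 M [ 0.42 -0.08 -0.14]
t25.3 cmd [-2.5  1. ] 33.3 at [-2.5  0.9] 33.3 Fb [-0.4  1.5] Fz -4.1 M [ 0.35 -0.09 -0.17]
t25.6 cmd [-2.5  0. ] 33.3 at [-2.5 -0.1] 33.3 Fb [0.4 1.9] Fz -3.5 M [ 0.34 -0.03 -0.2 ]
t25.8 cmd [-2.5 -1. ] 33.3 at [-2.6 -0.9] 33.3 Fb [-0.9  4.7] Fz -3.9 M [ 0.74 -0.1  -0.06]
t26.1 cmd [-2.5 -2. ] 33.3 at [-2.8 -1.5] 33.2 Fb [-2.4  8.3] Fz -3.7 M [1.58 0.02 0.28]
```

Run:
```python
from h import *
import pickle
for x in (-2,-1.5,-1,-.5,0,.5,1):
    f,fz=to([x,-2],33.2,20)
    if f[0]<-8: break
manip.hold(.5); to([x,-2],33.2,20)
c=cam('wrist'); pickle.dump(c,open('wp.pkl','wb')); t=cam('top'); pickle.dump(t,open('tp.pkl','wb')); save('pics/wp.png',c['image'])
```

```text
t26.3 cmd [-2 -2] 33.2 at [-2.3 -1.5] 33.2 Fb [-1.6  8.1] Fz -1.6 M [1.58 0.04 0.23]
t26.6 cmd [-1.5 -2. ] 33.2 at [-1.7 -1.5] 33.2 Fb [-3.6  8.9] Fz -2.2 M [1.53 0.03 0.23]
t26.8 cmd [-1 -2] 33.2 at [-1.3 -1.4] 33.2 Fb [-3.2  8.3] Fz -1.4 M [ 1.61 -0.    0.29]
t27.1 cmd [-0.5 -2. ] 33.2 at [-1.  -1.4] 33.2 Fb [-6.2  9.4] Fz 0.9 M [1.76 0.41 0.15]
t27.3 cmd [ 0 -2] 33.2 at [-1.  -1.4] 33.2 Fb [-10.8  10. ] Fz 4.4 M [1.96 1.14 0.16]
t28.1 cmd [ 0 -2] 33.2 at [-1.  -1.4] 33.2 Fb [-10.    8.9] Fz 3.5 M [1.93 1.12 0.15]
```

View pics/wp.png

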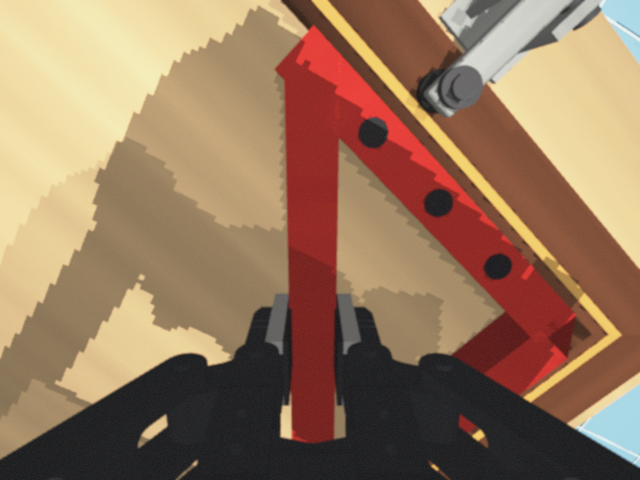

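The picture shows the square in the corner, its leg from (320,27) to (575,318) lying along the fixed rail. I check that it is parallel by fitting lines to the leg edge and the rails' gold slips.

```bash
cat > m.py <<'E'
from h import *
import pickle,sys
def line(c,pts,z):
    w=np.array([ray(c,p,z)[:2] for p in pts],np.float32); l=cv2.fitLine(w,cv2.DIST_HUBER,0,.01,.01).ravel(); return l
def meas(c):
    hsv=cv2.cvtColor(c['image'],cv2.COLOR_RGB2HSV)
    red=cv2.inRange(hsv,(0,150,60),(6,255,255))|cv2.inRange(hsv,(172,150,60),(180,255,255))
    gold=cv2.inRange(hsv,(17,110,90),(27,255,255))
    A=[];B=[]
    for v in range(55,290,2):
        x=np.where(red[v,:600])[0]
        if len(x): A.append((x.max()+.5,v))
        g=np.where(gold[v,x.max()+3:])[0]
        if len(g): # first run
            g=g+x.max()+3; r=g[:np.argmax(np.append(np.diff(g)>1,True))+1]
            B.append((r.mean(),v))
    for n,p,z in(('square leg',A,32.),('gold fixed',B,30.)):
        l=line(c,p,z); a=np.arctan2(*(l[[1,0]]*np.sign(l[1])))-np.pi/2
        # board-frame x (rel. inner corner) of the line at y=20 and y=120
        q=np.array([ray(c,x,z)[:2] for x in p]); qb=(q-ic)@R; k=np.polyfit(qb[:,1],qb[:,0],1); print(n,len(p),'yaw %.4f'%a,'x at y=20,120:',np.polyval(k,[20,120]).round(2), 'rms',np.std(qb[:,0]-np.polyval(k,qb[:,1])).round(2))
if __name__=='__main__':
    meas(pickle.load(open('wp.pkl','rb')))
    c=pickle.load(open('wb.pkl','rb')); hsv=cv2.cvtColor(c['image'],cv2.COLOR_RGB2HSV)
    t=pickle.load(open('tp.pkl','rb')); im=t['image']; u=proj(t,[560,-60,20]).astype(int)
    save('pics/tp.png',im[u[1]-60:u[1]+60,u[0]-75:u[0]+75],5)
    s=cam('scene'); u=proj(s,[560,-60,20]).astype(int); save('pics/sp.png',s['image'][u[1]-75:u[1]+75,u[0]-100:u[0]+100],4)
E
python3 m.py
```

```text
square leg 118 yaw -0.2971 x at y=20,120: [-1.1 -1.2] rms 0.07
gold fixed 118 yaw -0.2981 x at y=20,120: [4.2  4.21] rms 0.06
```

View pics/sp.png

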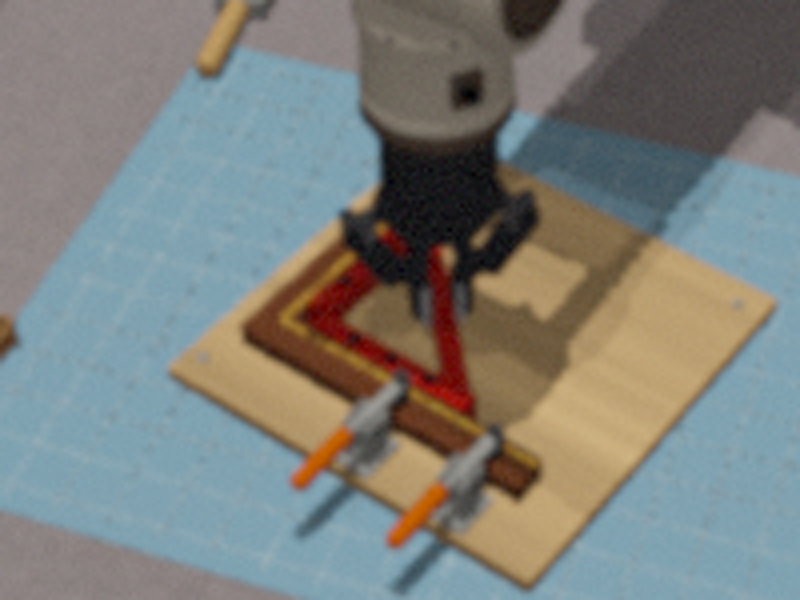

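The leg's yaw is -0.2971 against -0.2981 for the rail, so it is parallel to 0.001 rad. The reactions are steady at about 10 N and 9 N, and the square's underside is on the board. Handing in while holding.

Run:
```python
from h import *
s=st(); print('Fb',R.T@s['wrist_force'][:2]); manip.hand_in()
```

```text
t28.2 p [559.5 -34.6  33.2] F [-6.5 11.6  2.7] M [1.96 1.04 0.13] w14.7
Fb [-9.59173692  9.22645805]
the job is handed in; nothing more can be done
```

I pressed the lid home, then gripped the red square and pressed it into the frame corner. I handed the job in at 28.2 s, still holding the square there. No check failed or disagreed; `hand_in()` gives no verdict, so the result rests on the checks below.

- **Lid:** the press ran onto a hard stop with the fingertips at 69.0 mm and 26 N, the height for a lid fully home. The picture taken afterwards showed it still centred and smaller by about the right amount.
- **Square against the fixed rail:** its leg is parallel to the rail to 0.001 rad in the wrist picture.
- **Pressing forces:** the wrist reads 9.6 N against the fixed rail and 9.2 N against the loose rail, steady over the last half second.
- **Height and grip:** the underside sits at about 12 mm, on the board. The jaws are closed on the bar at 14.7 mm.
- **Corner angle:** I did not measure the loose rail's angle directly, because the gripper covered it. I infer that it is square: the square is parallel to the fixed rail and its other leg is pressed hard against the loose rail.
- **Bystanders:** I did not measure them at the end, but nothing unexpected was touched.

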